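Heft the screw boxes, shelve the full and draw the empties

TASK

Work along the bench rack from the robot's left to its right: by its pull, raise the near end of each of the three wooden screw boxes about a finger's thickness, rear edge staying on the bench, and feel for a moment whether the box is full or nearly empty. Slide every full box fully home against the rack's back board, and draw every nearly empty one straight out until it stands just clear of the dividers in front of its own lane, ready for refilling. Slide the boxes, never lift one off the bench, and leave the other things on the bench where they are.

Things in the scene. Friction and masses are not known exactly. Their poses are not given: they have to be found in the camera images.
- table: The wooden workbench, top at z = 0.
- rack: Fixed plywood rack: back board 512 mm wide, 112 mm high; five dividers 12 mm thick run 100 mm forward from it (35 mm high, 80 mm over the rear 45 mm): four open-topped lanes 113 mm wide, no floor, the boxes stand on the bench. Origin: foot of the board's near face, mid width; x away from the robot into the board, y left, z up. Lane centres y = 186, 62, -62, -186 mm.
- lane_left (a point): Middle of the mouth of the left box's lane, on the bench, level with the near ends of the dividers, 100 mm in front of the back board's face; axes as the rack's.
- lane_middle (a point): Middle of the mouth of the middle box's lane, on the bench, level with the near ends of the dividers, 100 mm in front of the back board's face; axes as the rack's.
- lane_right (a point): Middle of the mouth of the right box's lane, on the bench, level with the near ends of the dividers, 100 mm in front of the back board's face; axes as the rack's.
- box_left: Shut wooden screw box, leftmost (+y) of three that look alike, part way into its lane, near end and pull sticking out towards the robot. 140 mm long (x), 92 wide (y), 72 high. Origin: centre of underside; x from pull end to rear end (into the rack), z up. In all a full box weighs 0.74 to 0.98 kg, a nearly empty one 0.25 to 0.35 kg, load about mid length; one or two of the three are full.
- left_pull (a point): Middle of the left box's fixed steel bow pull: level 10 mm round bar, straight for 44 mm along y, centre 42 mm in front of the near end and 46 mm above the bench (box frame -112, 0, 46 mm), 37 mm free between bar and box, legs at y = +-30 mm. The load felt here is told under left_rear.
- left_front (a point): Middle of the left box's near bottom edge (box frame -70, 0, 0 mm).
- left_rear (a point): Middle of the left box's rear bottom edge (box frame 70, 0, 0 mm). With this edge on the bench and the near end raised 10 to 20 mm, the hand at the pull bears 2.8 to 3.7 N for a full box and 0.9 to 1.4 N for a nearly empty one, give or take about 1 N of friction (more after moving up, less after moving down); zero the reading with the hand free, as the pinch itself may press some N on the pull.
- box_middle: Another like box, second from the left; same sizes, frame and pull as the left one.
- middle_pull (a point): Middle of the middle box's pull bar (box frame -112, 0, 46 mm); as on the left box.
- middle_front (a point): Middle of the middle box's near bottom edge (box frame -70, 0, 0 mm).
- middle_rear (a point): Middle of the middle box's rear bottom edge (box frame 70, 0, 0 mm).
- box_right: Another like box, the rightmost (-y), beyond the lane with the glue bottle; same sizes, frame and pull as the left one.
- right_pull (a point): Middle of the right box's pull bar (box frame -112, 0, 46 mm); as on the left box.
- right_front (a point): Middle of the right box's near bottom edge (box frame -70, 0, 0 mm).
- right_rear (a point): Middle of the right box's rear bottom edge (box frame 70, 0, 0 mm).
- glue_bottle: Bystander: white glue bottle, 58 mm diameter, 165 mm high, upright in the third lane from the left. Origin under its centre.
- wax_tin: Bystander: flat round wax tin, 88 mm diameter, 48 mm high, left of the rack. Origin under its centre.
- mallet: Bystander: wooden mallet lying right of the rack, head 70 x 130 x 90 mm with a 200 mm handle along -x. Origin under the head.
- try_square: Bystander: try square lying flat at the near right, stock 115 mm long and 18 mm thick, blade 150 mm. Origin under the stock.
- screwdriver: Bystander: screwdriver 200 mm long, 30 mm thick, lying at the near left. Origin under it.

How it is judged:
On the way, in this order (a step that is already met when the one before it is completed fails the run):
1. the left box's near end is raised 6 to 40 mm with its rear edge on the bench (height (world z) of left_front between 0.006 and 0.04 m and height (world z) of left_rear below 0.006 m), for 0.3 s.
2. the middle box's near end is raised 6 to 40 mm with its rear edge on the bench (height (world z) of middle_front between 0.006 and 0.04 m and height (world z) of middle_rear below 0.006 m), for 0.3 s.
3. the right box's near end is raised 6 to 40 mm with its rear edge on the bench (height (world z) of right_front between 0.006 and 0.04 m and height (world z) of right_rear below 0.006 m), for 0.3 s.
At the end, for the whole second after the job is handed in: Each box at rest flat on the bench, within 50 mm sideways of its own lane's middle; full boxes with the rear edge within 8 mm of the back board; nearly empty boxes with the rear edge 3 to 100 mm in front of the dividers, within 0.4 rad of the lane's direction (linear speed of each of box_left, box_middle, box_right below 0.01 m/s and angle between each of box_left, box_middle, box_right's own z axis and vertical below 0.035 rad and y of left_rear in the frame of lane_left between -0.05 and 0.05 m and ((contact force between box_left and table above 5.3 N and x of left_rear in the frame of lane_left above 0.092 m) or (contact force between box_left and table between 1.5 and 5.3 N and x of left_rear in the frame of lane_left between -0.1 and -0.003 m and angle between the x axis of box_left and the x axis of lane_left, either way round below 0.4 rad)) and y of middle_rear in the frame of lane_middle between -0.05 and 0.05 m and ((contact force between box_middle and table above 5.3 N and x of middle_rear in the frame of lane_middle above 0.092 m) or (contact force between box_middle and table between 1.5 and 5.3 N and x of middle_rear in the frame of lane_middle between -0.1 and -0.003 m and angle between the x axis of box_middle and the x axis of lane_middle, either way round below 0.4 rad)) and y of right_rear in the frame of lane_right between -0.05 and 0.05 m and ((contact force between box_right and table above 5.3 N and x of right_rear in the frame of lane_right above 0.092 m) or (contact force between box_right and table between 1.5 and 5.3 N and x of right_rear in the frame of lane_right between -0.1 and -0.003 m and angle between the x axis of box_right and the x axis of lane_right, either way round below 0.4 rad))); the robot touches nothing.
It fails at once if a box is lifted off the bench (rear edge raised 12 mm), or its near end is raised more than 60 mm (height (world z) of any of left_rear, middle_rear, right_rear above 0.012 m or height (world z) of any of left_front, middle_front, right_front above 0.06 m).
It fails at once if a bystander (bottle, tin, mallet, square, screwdriver) is moved more than 30 mm (distance of any of glue_bottle, wax_tin, mallet, try_square, screwdriver from where it was at the start of the episode above 0.03 m).
It also fails if it takes over 64 s, if anything falls off the work surface, if the arm or the gripper's body presses on something with over 40 N, if the wrist force passes 120 N, or if a joint passes its speed limit or range.

ROBOT

A 6-joint arm with a two-finger parallel gripper is mounted at the origin on the work surface. World frame = base frame: x ahead of the robot, y to its left, z up, the work surface at z = 0. Lengths are in m, angles in rad, forces in N, time in s.
With the tool pointing down it reaches from about 0.375 to 0.9 m from the base axis. Payload 3.1 kg.
Tool frame: the origin (TCP) lies at the centre of the arm's flange, where the gripper is bolted on; the fingertips stand robot.tip_extent ahead of it and the grasp point (between the pads) lies 164 mm ahead of it (robot.tip_extent is the distance from the TCP to the fingertips, in m); z points along the fingers, y is the line along which they close (so a half turn about z gives the same grasp; the last joint's range is limited). The gripper opens to 87 mm and grips with 3 to 60 N. Pads are 19 mm wide; open, the fingers measure 117 mm over their backs; the gripper's body (75 mm by 190 mm) begins 51 mm behind the grasp point.
Start: joints at [-1.302, 0.527, 1.433, -0, 1.181, -0.178], TCP at [0.271, -0.563, 0.405] pointing down, gripper open.
Joint ranges: [-3.08, 3.08], [-0.75, 2.2], [0.22, 2.44], [-1.43, 4.57], [0, 2.65], [-2.85, 2.85]. Speed limits (rad/s): [2.79, 2.79, 3.14, 3.14, 3.14, 3.14].

INTERFACE

Orientations are given as a unit quaternion [x, y, z, w].
In Python, from rig import get_obs, camera, hand_in, cut_out, robot gives the robot as it stands.
- The arm moves only by the tool step_arm, never from a script. Its argument "rows" is a list of rows, each a list of 6 numbers: the shift along the world's x, y, z in m, then the turn, a rotation vector about the world's x, y, z in degrees. A call has 1 to 12 rows; each row shifts and turns the commanded pose from where the row before left it; what a row does not reach is not made up. A row lasts 1/8 s, in which the tool goes at most 62.5 mm and 10.7 degrees, less where a joint would pass 70% of its speed; a pose out of reach is approached as far as the arm can. A call is refused whole if a number of a shift passes 0.0625 or a number of a turn 10.7, either way. A call with a gripper value outside its range is refused whole. "jaw" is the finger opening in m, from 0 to 0.087, set as the call begins (left out, the last holds). The fingers move at their own pace and stop on an object; "squeeze" is the grip in N (left out, the last holds). Time passes only in rows, so rows that do not move let the fingers close. It gives the time, the measured TCP pose, the force, the opening and the grip force at its end, in the units of the state.
- get_obs(): the state, without advancing time (a new reading comes with each control period).
- camera(name): name is "side" or "top"; returns a dict with "pixels" (384x512x3 uint8, blue, green, red), "depth" (384x512 float32, m along the optical axis (not along the pixel's ray), 0 where there is no reading), "fov_y" (degrees; the focal length in pixels is half the picture's height over the tangent of half this angle, whatever the lens; pixels are square), "cx", "cy" (the principal point, pixels), "extrinsics" (4x4, takes a point from camera to world coordinates). Camera axes: x right, y up, looking along -z (the intrinsics and any distortion apply to the point x, -y, -z); pixel columns grow to the right and rows downward; lengths in m; the calibration is good to about 2 mm. A picture is of the moment at which its call begins.
- hand_in(): hands the job in; it is judged then, once.
Trained networks look in the newest picture that a camera, given by its name, has taken for a name from the list of things; names that differ only in an ending like _2 or _b are one class to them, and where a whole thing is asked for, a point or a joint stands for the part that bears it (a point fixed in the world has none). Each returns a list of dicts, best first, with "confidence" (0 to 1); they miss things now and then, are a little off and sometimes report something else, mostly with a low value. They report only what shows in the picture. A call takes as long as a camera call.
- cut_out(label, camera): "region" (384x512 bool, what is visible of it) and "extent" ([centre column, centre row, width, height] in pixels, round what is visible of it).
The state is a dict: "time": time; "q": joint angles; "joint_velocities": joint speeds; "joint_torque": joint torques, N m; "position": TCP position; "tool_rot": TCP orientation; "ft_force": force on the tool from outside, world axes, zero at the start; "moment": the same for the moment, N m; "grip_width": finger opening in m; "grip_force": force on a finger pad.
Only numpy, scipy, OpenCV 4.12 (cv2) and the standard library are available. Lean on these libraries where they do the work, as an engineer would, in place of code of your own. Each camera call takes 0.05 s, during which the arm holds its last target. There are 200 camera calls.

## Working session

There is one attempt and no reset: what is moved stays moved. The work goes in short steps, Python scripts to look and compute and a tool call to move; the robot and the scene stay as the last step left them, time stands still between calls to the robot, and variables do not carry over. Pictures are saved under pics/ and viewed, at most 10 in all, crops included, and the job is handed in when it is done.

Besides the shell and the picture viewer there is one more tool, called after "Call:" as name(argument=value, ...) on one line, values as JSON. step_arm: Moves the arm, as the interface text tells. Its arguments: {"type":"object","properties":{"rows":{"type":"array"},"jaw":{"type":"number"},"squeeze":{"type":"number"}},"required":["rows"]}

```bash
ls; mkdir -p pics; cat > h.py <<'E'
import numpy as np, cv2
from rig import get_obs, camera, hand_in, cut_out, robot
def cloud(c):
    h,w=c["depth"].shape; f=h/2/np.tan(np.radians(c["fov_y"])/2)
    v,u=np.mgrid[:h,:w]; d=c["depth"]
    P=np.stack([(u-c["cx"])/f*d,-(v-c["cy"])/f*d,-d,np.ones_like(d)],-1)
    P=P@c["extrinsics"].T; P=P[...,:3]; P[d<=0]=np.nan
    return P
E
python3 - <<'E'
from h import *
print(get_obs()); print(robot.tip_extent)
ims=[]
for n in("top","side"):
    c=camera(n); cv2.imwrite(f"pics/{n}0.png",c["pixels"]); P=cloud(c)
    print(n,c["extrinsics"].round(3).tolist(),[k for k in c])
    for l in("rack","box_left","left_pull","glue_bottle","wax_tin","mallet","try_square","screwdriver"):
        for r in cut_out(l,n)[:4]:
            m=r["region"]; q=P[m]; q=q[~np.isnan(q[:,0])]
            print(l,round(r["confidence"],2),np.round(r["extent"]),np.percentile(q,[2,50,98],axis=0).round(3).tolist() if len(q) else None)
E
```

```text
pics
{'time': 0.0, 'q': array([-1.30149284e+00,  5.28481228e-01,  1.43385969e+00, -9.06331974e-06,
        1.18137031e+00, -1.78507323e-01]), 'joint_velocities': array([ 0.00069781, -0.00035544, -0.00036082,  0.00035416, -0.00068398,
        0.00068996]), 'joint_torque': array([ 2.09581672e-04, -4.40043962e+01, -1.76595336e+01,  6.32259599e-02,
        5.82860189e-02, -1.76522444e-04]), 'position': array([ 0.27055477, -0.56304593,  0.4037755 ]), 'tool_rot': array([ 9.75036805e-01,  2.22040779e-01, -5.22592907e-05, -1.05800526e-03]), 'ft_force': array([-0.51721001,  0.57286163, -0.29221624]), 'moment': array([-0.03545017, -0.02213419, -0.00631082]), 'grip_force': 0.0, 'grip_width': 0.08708826282357607}
0.1822
top [[-0.006, 0.997, -0.078, 0.446], [-1.0, -0.006, 0.0, 0.004], [-0.0, 0.078, 0.997, 1.572], [0.0, 0.0, 0.0, 1.0]] ['pixels', 'depth', 'fov_y', 'cx', 'cy', 'extrinsics']
rack 0.94 [260. 138. 159.  43.] [[0.695, -0.285, 0.006], [0.784, -0.034, 0.091], [0.808, 0.214, 0.119]]
box_left 0.94 [205. 173.  26.  59.] [[0.55, 0.106, 0.005], [0.65, 0.148, 0.071], [0.726, 0.195, 0.079]]
lef
[... 2778 characters left out ...]
, [0.641, -0.195, 0.059], [0.729, -0.173, 0.07]]
mallet 0.16 [226. 186.  62.  55.] [[0.565, -0.021, -0.002], [0.65, 0.039, 0.066], [0.746, 0.076, 0.07]]
try_square 0.74 [366. 170.  26.  22.] [[0.355, -0.406, -0.001], [0.377, -0.349, 0.014], [0.395, -0.29, 0.018]]
try_square 0.71 [203. 217.  69.  60.] [[0.545, 0.107, 0.002], [0.632, 0.167, 0.066], [0.723, 0.198, 0.071]]
try_square 0.38 [276. 151.  55.  46.] [[0.553, -0.263, 0.001], [0.641, -0.192, 0.061], [0.727, -0.173, 0.07]]
screwdriver 0.73 [254. 326.  29.  89.] [[0.288, 0.255, 0.01], [0.385, 0.294, 0.021], [0.434, 0.369, 0.025]]
screwdriver 0.63 [276. 151.  55.  48.] [[0.551, -0.268, -0.001], [0.64, -0.194, 0.059], [0.728, -0.173, 0.07]]
```

```bash
cat > meas.py <<'E'
from h import *
def rect(q):
    q=q[:,:2].astype(np.float32); (c,s,a)=cv2.minAreaRect(q)
    return np.round(c,4),np.round(s,3),round(a,1)
def meas(show=True):
    for n in("side","top"):
        c=camera(n);P=cloud(c);o=.0 if n=="side" else .008
        z=P[...,2]-o; x,y=P[...,0],P[...,1]
        for nm,y0,y1 in(("left",.07,.22),("middle",-.06,.1),("right",-.29,-.14)):
            g=(y>y0)&(y<y1)&(x>.35)
            m=g&(z>.063)&(z<.077)&(x<.765)
            k,lab,st,_=cv2.connectedComponentsWithStats(m.astype(np.uint8))
            if k<2: continue
            i=1+st[1:,4].argmax(); t=P[lab==i]
            fx=np.percentile(t[:,0],2)
            p=P[g&(x<fx-.028)&(x>fx-.06)&(z>.03)&(z<.06)]
            print(n,nm,"top",rect(t),len(t),"x",np.percentile(t[:,0],[1,99]).round(3),"y",np.percentile(t[:,1],[1,99]).round(3),"pull",len(p),p.mean(0).round(3) if len(p) else "",(p.min(0).round(3),p.max(0).round(3)) if len(p) else "")
        r=P[(z>.1)&(z<.118)&(x>.74)&(x<.86)&(abs(y)<.4)]
        if len(r): print(n,"board",rect(r),r.min(0).round(3),r.max(0).round(3)); 
        A=P[(z>.03)&(z<.1)&(x>.76)&(x<.83)&(abs(y)<.3)]
if __name__=="__main__": meas()
E
python3 meas.py
python3 -c "
import cv2
a=cv2.imread('pics/side0.png')[90:270,120:400];b=cv2.imread('pics/top0.png')[90:300,90:420]
cv2.imwrite('pics/a.png',cv2.resize(a,None,fx=2.8,fy=2.8)); cv2.imwrite('pics/b.png',cv2.resize(b,None,fx=2.4,fy=2.4))"
```

```text
side left top (array([0.6571, 0.1506]), array([0.094, 0.143]), 88.4) 1347 x [0.587 0.726] y [0.105 0.197] pull 109 [0.547 0.155 0.047] (array([0.539, 0.119, 0.041]), array([0.56 , 0.188, 0.051]))
side middle top (array([0.6838, 0.0278]), array([0.138, 0.159]), 88.8) 1132 x [0.605 0.759] y [-0.035  0.094] pull 83 [0.566 0.037 0.047] (array([0.558, 0.001, 0.041]), array([0.578, 0.067, 0.051]))
side right top (array([ 0.6779, -0.23  ]), array([0.173, 0.118]), 0.4) 745 x [0.592 0.757] y [-0.284 -0.173] pull 62 [ 0.552 -0.216  0.046] (array([ 0.545, -0.251,  0.039]), array([ 0.564, -0.185,  0.051]))
side board (array([ 0.7746, -0.035 ]), array([0.512, 0.067]), 88.8) [ 0.74  -0.291  0.1  ] [0.81  0.22  0.113]
top left top (array([0.6609, 0.1515]), array([0.092, 0.139]), 88.3) 660 x [0.592 0.73 ] y [0.108 0.198] pull 74 [0.551 0.154 0.051] (array([0.543, 0.119, 0.042]), array([0.564, 0.187, 0.059]))
top middle top (array([0.6791, 0.0283]), array([0.092, 0.141]), 86.4) 658 x [0.612 0.747] y [-0.018  0.074] pull 76 [0.571 0.033 0.051] (array([0.563, 0.001, 0.043]), array([0.587, 0.069, 0.057]))
top right top (array([ 0.6659, -0.2192]), array([0.139, 0.092]), 0.4) 631 x [0.597 0.735] y [-0.264 -0.174] pull 68 [ 0.557 -0.221  0.05 ] (array([ 0.551, -0.251,  0.043]), array([ 0.569, -0.188,  0.058]))
top board (array([ 0.7749, -0.0344]), array([0.509, 0.069]), 89.6) [ 0.74  -0.289  0.108] [0.811 0.22  0.126]
```

View pics/a.png

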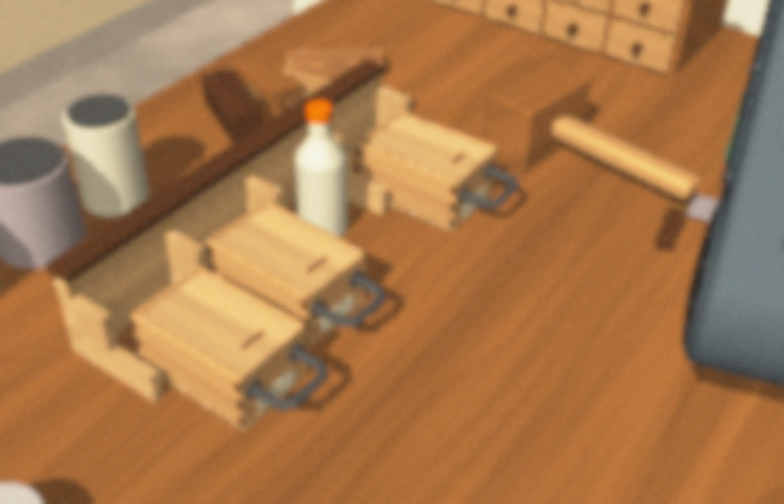

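View pics/b.png

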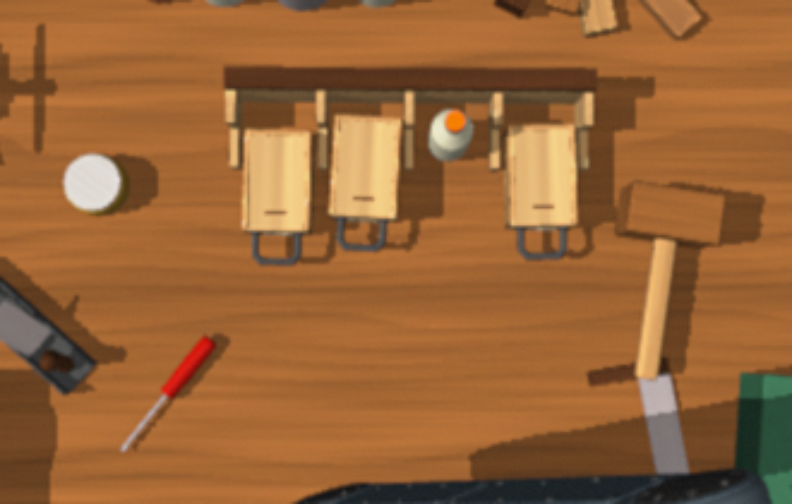

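Call:
step_arm(rows=[[0.022,0.056,0,0,0,9.2],[0.022,0.056,0,0,0,9.2],[0.022,0.056,0,0,0,9.2],[0.022,0.056,0,0,0,9.2],[0.022,0.056,0,0,0,9.2],[0.022,0.056,0,0,0,9.2],[0.022,0.056,0,0,0,9.1],[0.022,0.056,0,0,0,0],[0.022,0.056,0,0,0,0],[0.022,0.056,0,0,0,0],[0.022,0.056,0,0,0,0],[0.022,0.056,0,0,0,0]], jaw=0.036)

```text
time: 2.5
position: [0.5352, 0.1107, 0.405]
tool_rot: [0.707, 0.707, 0.0, 0.0]
ft_force: [0.9, 0.0, 0.2]
grip_width: 0.0359
grip_force: 0.0
```

Call:
step_arm(rows=[[0.014,0.044,-0.03,0,0,0],[0,0,-0.055,0,0,0],[0,0,-0.04,0,0,0],[0,0,0,0,0,0],[0,0,0,0,0,0]])

```text
time: 3.12
position: [0.5494, 0.1526, 0.281]
tool_rot: [0.707, 0.707, 0.001, 0.001]
ft_force: [0.2, 0.1, 0.6]
grip_width: 0.0358
grip_force: 0.0
```

Call:
step_arm(rows=[[0,0,-0.025,0,0,0],[0,0,-0.025,0,0,0],[0,0,-0.021,0,0,0],[0,0,0,0,0,0],[0,0,0,0,0,0]])

```text
time: 3.75
position: [0.5496, 0.1526, 0.2107]
tool_rot: [0.707, 0.707, 0.001, 0.001]
ft_force: [-0.3, 0.2, -0.1]
grip_width: 0.0358
grip_force: 0.0
```

```bash
python3 - <<'E'
from h import *
print(get_obs()["ft_force"],get_obs()["position"])
c=camera("side"); cv2.imwrite("pics/c.png",cv2.resize(c["pixels"][120:280,130:330],None,fx=3,fy=3))
E
```

```text
[-0.27338876  0.24297968 -0.11184702] [0.54961381 0.15260534 0.2106988 ]
```

View pics/c.png

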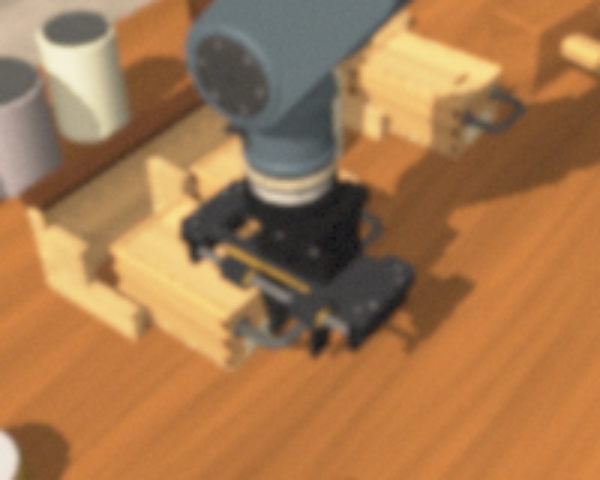

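The fingers straddle the left pull (bar between tips at about (280,330)–(320,345) in the crop), and the gripper body is clear above the box top. Now I'll close.

Call:
step_arm(rows=[[0,0,0,0,0,0],[0,0,0,0,0,0],[0,0,0,0,0,0],[0,0,0,0,0,0],[0,0,0,0,0,0]], jaw=0.0, squeeze=12)

```text
time: 4.42
position: [0.5478, 0.1527, 0.2088]
tool_rot: [0.707, 0.707, -0.001, -0.001]
ft_force: [-4.1, -0.2, 3.8]
grip_width: 0.0096
grip_force: 12.0
```

Call:
step_arm(rows=[[0,0,0.004,0,0,0],[0,0,0.004,0,0,0],[0,0,0.004,0,0,0],[0,0,0.004,0,0,0],[0,0,0.004,0,0,0],[0,0,0,0,0,0],[0,0,0,0,0,0],[0,0,0,0,0,0],[0,0,0,0,0,0]])

```text
time: 5.55
position: [0.5487, 0.1527, 0.2286]
tool_rot: [0.707, 0.707, 0.0, 0.0]
ft_force: [2.8, -0.8, -5.2]
grip_width: 0.0098
grip_force: 12.0
```

Call:
step_arm(rows=[[0,0,-0.003,0,0,0],[0,0,-0.003,0,0,0],[0,0,0,0,0,0],[0,0,0,0,0,0],[0,0,0,0,0,0]])

```text
time: 6.18
position: [0.5482, 0.1527, 0.2227]
tool_rot: [0.707, 0.707, -0.0, -0.0]
ft_force: [-3.0, 0.2, -2.0]
grip_width: 0.0096
grip_force: 12.0
```

Call:
step_arm(rows=[[0,0,0.003,0,0,0],[0,0,0,0,0,0],[0,0,0,0,0,0]])

```text
time: 6.55
position: [0.549, 0.1527, 0.226]
tool_rot: [0.707, 0.707, 0.0, 0.0]
ft_force: [-1.9, -0.6, -2.2]
grip_width: 0.0093
grip_force: 12.0
```

```bash
python3 meas.py | grep left
```

```text
side left top (array([0.6313, 0.1531]), array([0.091, 0.201]), 88.5) 762 x [0.532 0.73 ] y [0.112 0.198] pull 0  
top left top (array([0.6711, 0.1524]), array([0.091, 0.127]), 89.8) 600 x [0.618 0.734] y [0.107 0.197] pull 1 [0.591 0.109 0.054] (array([0.591, 0.109, 0.054]), array([0.591, 0.109, 0.054]))
```

Call:
step_arm(rows=[[0,0,-0.006,0,0,0],[0,0,-0.006,0,0,0],[0,0,-0.004,0,0,0],[0.01,0,0,0,0,0],[0.015,0,0,0,0,0],[0.015,0,0,0,0,0],[0.01,0,0,0,0,0],[0.002,0,0,0,0,0],[0,0,0,0,0,0]])

```text
time: 7.78
position: [0.6011, 0.1527, 0.2097]
tool_rot: [0.707, 0.707, 0.001, 0.001]
ft_force: [1.1, 0.1, -4.5]
grip_width: 0.0095
grip_force: 12.0
```

Call:
step_arm(rows=[[0.003,0,0,0,0,0],[0.002,0,0,0,0,0],[0,0,0,0,0,0]])

```text
time: 8.15
position: [0.603, 0.1529, 0.2089]
tool_rot: [0.707, 0.707, -0.003, -0.003]
ft_force: [-5.9, 1.0, -2.2]
grip_width: 0.0096
grip_force: 12.0
```

Call:
step_arm(rows=[[0.003,0,0,0,0,0],[0.003,0,0,0,0,0],[0,0,0,0,0,0]])

```text
time: 8.52
position: [0.6053, 0.153, 0.2086]
tool_rot: [0.707, 0.707, -0.008, -0.007]
ft_force: [-15.4, 0.3, 5.5]
grip_width: 0.0087
grip_force: 12.0
```

Call:
step_arm(rows=[[0.003,0,0,0,0,0],[0,0,0,0,0,0]])

```text
time: 8.78
position: [0.6064, 0.1531, 0.2085]
tool_rot: [0.707, 0.707, -0.01, -0.01]
ft_force: [-19.5, 0.7, 10.1]
grip_width: 0.0093
grip_force: 12.1
```

Call:
step_arm(rows=[[-0.003,0,0,0,0,0],[-0.003,0,0,0,0,0],[0,0,0,0,0,0],[0,0,0,0,0,0]], jaw=0.036)

```text
time: 9.28
position: [0.61, 0.1525, 0.2106]
tool_rot: [0.707, 0.707, 0.001, 0.001]
ft_force: [0.7, 0.3, 0.4]
grip_width: 0.0342
grip_force: 0.0
```

Call:
step_arm(rows=[[0,0,0.03,0,0,0],[0,0,0.06,0,0,0],[-0.018,-0.06,0,0,0,0],[-0.018,-0.06,0,0,0,0],[0,0,0,0,0,0],[0,0,0,0,0,0]])

```text
time: 10.02
position: [0.5734, 0.0326, 0.3002]
tool_rot: [0.708, 0.706, 0.001, 0.001]
ft_force: [0.4, 0.3, -0.4]
grip_width: 0.0361
grip_force: 0.0
```

```bash
python3 meas.py | grep -v right
```

```text
side left top (array([0.7028, 0.1624]), array([0.115, 0.124]), 90.0) 1155 x [0.641 0.764] y [0.107 0.219] pull 131 [0.603 0.141 0.046] (array([0.594, 0.071, 0.03 ]), array([0.614, 0.189, 0.059]))
side middle top (array([0.6825, 0.0251]), array([0.162, 0.138]), 1.3) 1115 x [0.605 0.756] y [-0.033  0.093] pull 84 [0.566 0.037 0.047] (array([0.558, 0.001, 0.041]), array([0.578, 0.067, 0.051]))
side board (array([0.7913, 0.0141]), array([0.412, 0.033]), 89.4) [ 0.775 -0.192  0.1  ] [0.809 0.22  0.113]
top left top (array([0.7052, 0.1529]), array([0.12 , 0.091]), 0.0) 564 x [0.646 0.764] y [0.111 0.198] pull 62 [0.604 0.159 0.051] (array([0.598, 0.129, 0.044]), array([0.618, 0.187, 0.06 ]))
top middle top (array([0.7048, 0.0267]), array([0.091, 0.09 ]), 86.3) 297 x [0.661 0.75 ] y [-0.02   0.071] pull 2 [ 0.618 -0.011  0.061] (array([ 0.607, -0.013,  0.055]), array([ 0.629, -0.009,  0.066]))
top board (array([ 0.7751, -0.0346]), array([0.51 , 0.069]), 89.6) [ 0.741 -0.29   0.108] [0.81  0.22  0.123]
```

Call:
step_arm(rows=[[-0.004,0,-0.02,0,0,0],[0,0,-0.025,0,0,0],[0,0,-0.025,0,0,0],[0,0,-0.021,0,0,0],[0,0,0,0,0,0],[0,0,0,0,0,0],[0,0,0,0,0,0]])

```text
time: 11.0
position: [0.5692, 0.0333, 0.2097]
tool_rot: [0.707, 0.707, 0.001, 0.001]
ft_force: [0.9, 0.8, -0.1]
grip_width: 0.0359
grip_force: 0.0
```

Call:
step_arm(rows=[[0,0,0,0,0,0],[0,0,0,0,0,0],[0,0,0,0,0,0],[0,0,0,0,0,0],[0,0,0,0,0,0]], jaw=0.0)

```text
time: 11.62
position: [0.5671, 0.033, 0.2087]
tool_rot: [0.707, 0.707, -0.002, -0.002]
ft_force: [-5.9, -1.6, 4.8]
grip_width: 0.0097
grip_force: 11.9
```

Call:
step_arm(rows=[[0,0,0.004,0,0,0],[0,0,0.004,0,0,0],[0,0,0.004,0,0,0],[0,0,0.004,0,0,0],[0,0,0.004,0,0,0],[0,0,0,0,0,0],[0,0,0,0,0,0],[0,0,0,0,0,0],[0,0,0,0,0,0]])

```text
time: 12.75
position: [0.5687, 0.033, 0.2286]
tool_rot: [0.707, 0.707, 0.0, -0.0]
ft_force: [2.1, -0.2, -4.3]
grip_width: 0.0097
grip_force: 12.0
```

Call:
step_arm(rows=[[0,0,-0.003,0,0,0],[0,0,-0.003,0,0,0],[0,0,0,0,0,0],[0,0,0,0,0,0],[0,0,0,0,0,0]])

```text
time: 13.38
position: [0.5683, 0.033, 0.2227]
tool_rot: [0.707, 0.707, -0.0, -0.001]
ft_force: [-2.6, -0.2, -2.5]
grip_width: 0.0095
grip_force: 11.9
```

Call:
step_arm(rows=[[0,0,-0.006,0,0,0],[0,0,-0.006,0,0,0],[0,0,-0.002,0,0,0],[0.01,0,0,0,0,0],[0.012,-0.001,0,0,0,0],[0.01,-0.001,0,0,0,0],[0.003,0,0,0,0,0],[0.003,0,0,0,0,0],[0,0,0,0,0,0]])

```text
time: 14.5
position: [0.6027, 0.0311, 0.209]
tool_rot: [0.707, 0.707, -0.005, -0.005]
ft_force: [-14.2, -2.6, 11.6]
grip_width: 0.0095
grip_force: 12.0
```

Call:
step_arm(rows=[[0.003,0,0,0,0,0],[0.003,0,0,0,0,0],[0,0,0,0,0,0]])

```text
time: 14.88
position: [0.605, 0.0313, 0.2081]
tool_rot: [0.706, 0.708, -0.01, -0.01]
ft_force: [-22.3, -4.2, 16.4]
grip_width: 0.0093
grip_force: 12.1
```

Call:
step_arm(rows=[[0.003,0,0,0,0,0],[0,0,0,0,0,0]])

```text
time: 15.12
position: [0.6075, 0.0313, 0.2081]
tool_rot: [0.706, 0.708, -0.01, -0.011]
ft_force: [-23.1, -4.1, 17.8]
grip_width: 0.0137
grip_force: 12.1
```

Call:
step_arm(rows=[[-0.003,0,0,0,0,0],[-0.003,0,0,0,0,0],[0,0,0,0,0,0],[0,0,0,0,0,0]], jaw=0.036)

```text
time: 15.62
position: [0.6106, 0.0309, 0.2092]
tool_rot: [0.707, 0.707, 0.001, 0.001]
ft_force: [-1.8, 0.2, 2.1]
grip_width: 0.0349
grip_force: 1.1
```

Call:
step_arm(rows=[[0,0,0.05,0,0,0],[-0.02,0,0.06,0,0,0],[-0.018,-0.06,0,0,0,0],[-0.016,-0.06,0,0,0,0],[0,-0.06,0,0,0,0],[0,-0.06,0,0,0,0],[0,-0.012,0,0,0,0],[0,0,0,0,0,0]])

```text
time: 16.62
position: [0.5563, -0.2218, 0.3181]
tool_rot: [0.708, 0.706, 0.0, 0.001]
ft_force: [-0.7, 0.2, 0.1]
grip_width: 0.036
grip_force: 0.0
```

```bash
python3 meas.py
python3 - <<'E'
from h import *
for n,o in(("side",0),("top",.008)):
    P=cloud(camera(n)); z=P[...,2]-o
    for y0 in(.1515,.0275,-.0965):
        m=(abs(P[...,1]-y0)<.04)&(z>.082)&(z<.105)&(P[...,0]>.74)&(P[...,0]<.82)
        if m.any(): print(n,y0,m.sum(),np.percentile(P[m][:,0],[5,50,95]).round(4))
E
```

```text
side left top (array([0.7016, 0.1619]), array([0.126, 0.115]), 0.3) 1153 x [0.641 0.763] y [0.108 0.219] pull 101 [0.6   0.157 0.047] (array([0.593, 0.122, 0.04 ]), array([0.613, 0.188, 0.051]))
side middle top (array([0.7019, 0.0394]), array([0.112, 0.126]), 89.4) 936 x [0.639 0.764] y [-0.014  0.094] pull 79 [0.599 0.036 0.047] (array([ 0.592, -0.003,  0.041]), array([0.612, 0.065, 0.051]))
side right top (array([ 0.6765, -0.2303]), array([0.171, 0.115]), 0.8) 744 x [0.592 0.755] y [-0.282 -0.174] pull 63 [ 0.552 -0.217  0.046] (array([ 0.545, -0.25 ,  0.038]), array([ 0.564, -0.188,  0.051]))
side board (array([ 0.7785, -0.035 ]), array([0.513, 0.063]), 88.4) [ 0.746 -0.291  0.1  ] [0.81  0.221 0.113]
top left top (array([0.7053, 0.1531]), array([0.119, 0.091]), 0.0) 574 x [0.646 0.765] y [0.111 0.198] pull 68 [0.605 0.155 0.052] (array([0.597, 0.123, 0.044]), array([0.618, 0.188, 0.058]))
top middle top (array([0.7045, 0.0323]), array([0.091, 0.12 ]), 89.7) 583 x [0.645 0.764] y [-0.013  0.078] pull 70 [0.604 0.033 0.051] (array([0.597, 0.001, 0.044]), array([0.617, 0.065, 0.058]))
top right top (array([ 0.6658, -0.2187]), array([0.092, 0.139]), 89.6) 396 x [0.597 0.735] y [-0.265 -0.174] pull 6 [ 0.568 -0.189  0.051] (array([ 0.562, -0.192,  0.048]), array([ 0.572, -0.188,  0.054]))
top board (array([ 0.7749, -0.0345]), array([0.509, 0.069]), 89.6) [ 0.74  -0.289  0.108] [0.811 0.22  0.123]
side 0.1515 137 [0.778  0.7812 0.7837]
side 0.0275 113 [0.7764 0.7793 0.7821]
side -0.0965 93 [0.7742 0.7778 0.7804]
top 0.1515 95 [0.7833 0.7963 0.8095]
top 0.0275 124 [0.7805 0.7926 0.8092]
top -0.0965 115 [0.7481 0.7914 0.8081]
```

Call:
step_arm(rows=[[-0.002,0.002,-0.04,0,0,0],[0,0,-0.025,0,0,0],[0,0,-0.025,0,0,0],[0,0,-0.019,0,0,0],[0,0,0,0,0,0],[0,0,0,0,0,0],[0,0,0,0,0,0]])

```text
time: 17.7
position: [0.5544, -0.2191, 0.2101]
tool_rot: [0.707, 0.707, 0.0, 0.001]
ft_force: [0.6, -1.1, 0.2]
grip_width: 0.0361
grip_force: 0.0
```

Call:
step_arm(rows=[[0,0,0,0,0,0],[0,0,0,0,0,0],[0,0,0,0,0,0],[0,0,0,0,0,0],[0,0,0,0,0,0]], jaw=0.0)

```text
time: 18.32
position: [0.5537, -0.2189, 0.2091]
tool_rot: [0.707, 0.707, -0.0, -0.0]
ft_force: [-1.8, -1.2, 2.4]
grip_width: 0.0093
grip_force: 12.0
```

Call:
step_arm(rows=[[0,0,0.004,0,0,0],[0,0,0.004,0,0,0],[0,0,0.004,0,0,0],[0,0,0.004,0,0,0],[0,0,0.004,0,0,0],[0,0,0,0,0,0],[0,0,0,0,0,0],[0,0,0,0,0,0],[0,0,0,0,0,0]])

```text
time: 19.45
position: [0.5539, -0.2189, 0.2289]
tool_rot: [0.707, 0.707, -0.0, -0.0]
ft_force: [0.0, -0.3, -1.0]
grip_width: 0.0095
grip_force: 12.0
```

Call:
step_arm(rows=[[0,0,-0.003,0,0,0],[0,0,-0.003,0,0,0],[0,0,0,0,0,0],[0,0,0,0,0,0],[0,0,0,0,0,0]])

```text
time: 20.08
position: [0.554, -0.2189, 0.2231]
tool_rot: [0.707, 0.707, -0.0, -0.0]
ft_force: [-1.3, 0.7, -0.9]
grip_width: 0.0094
grip_force: 12.0
```

Call:
step_arm(rows=[[0,0,-0.006,0,0,0],[0,0,-0.006,0,0,0],[0,0,-0.002,0,0,0],[-0.01,0,0,0,0,0],[-0.02,0,0,0,0,0],[-0.02,0,0,0,0,0],[-0.02,0,0,0,0,0],[-0.015,0,0,0,0,0],[-0.01,0,0,0,0,0],[0,0,0,0,0,0],[0,0,0,0,0,0]])

```text
time: 21.45
position: [0.4584, -0.2187, 0.2091]
tool_rot: [0.707, 0.707, -0.0, -0.001]
ft_force: [-3.9, -0.5, 5.2]
grip_width: 0.0091
grip_force: 12.0
```

Call:
step_arm(rows=[[0,0,0,0,0,0],[0,0,0,0,0,0],[0,0,0,0,0,0],[0,0,0.03,0,0,0],[0,0,0.06,0,0,0],[0,0,0.06,0,0,0],[-0.03,0,0.05,0,0,0],[0,0,0,0,0,0],[0,0,0,0,0,0]], jaw=0.036)

```text
time: 22.58
position: [0.4289, -0.2187, 0.4087]
tool_rot: [0.707, 0.707, 0.0, -0.0]
ft_force: [-0.1, 0.2, 0.7]
grip_width: 0.0357
grip_force: 0.0
```

```bash
sed -i 's/x>.35)/x>.30)/' meas.py; python3 meas.py
python3 - <<'E'
from h import *
c=camera("side"); cv2.imwrite("pics/d.png",cv2.resize(c["pixels"][80:290,100:420],None,fx=2.4,fy=2.4))
P=cloud(c);z=P[...,2]
m=(abs(P[...,1]+.22)<.03)&(z>.082)&(z<.105)&(P[...,0]>.74)&(P[...,0]<.82)
print(m.sum(),P[m].mean(0) if m.any() else 0, get_obs()["position"],get_obs()["time"])
E
```

```text
side left top (array([0.7023, 0.1525]), array([0.094, 0.125]), 89.8) 1108 x [0.641 0.763] y [0.108 0.199] pull 103 [0.601 0.157 0.047] (array([0.593, 0.12 , 0.042]), array([0.614, 0.189, 0.051]))
side middle top (array([0.7013, 0.0398]), array([0.113, 0.128]), 89.3) 938 x [0.64  0.764] y [-0.014  0.094] pull 78 [0.599 0.036 0.047] (array([0.592, 0.001, 0.041]), array([0.612, 0.067, 0.051]))
side right top (array([ 0.5674, -0.2219]), array([0.096, 0.142]), 90.0) 771 x [0.498 0.636] y [-0.268 -0.175] pull 61 [ 0.459 -0.217  0.047] (array([ 0.45 , -0.252,  0.041]), array([ 0.471, -0.185,  0.051]))
side board (array([ 0.7743, -0.0362]), array([0.513, 0.067]), 89.2) [ 0.74  -0.293  0.1  ] [0.81  0.22  0.113]
top left top (array([0.705, 0.153]), array([0.12 , 0.091]), 0.1) 592 x [0.646 0.765] y [0.108 0.198] pull 67 [0.604 0.155 0.051] (array([0.597, 0.123, 0.041]), array([0.616, 0.188, 0.063]))
top middle top (array([0.7046, 0.0323]), array([0.091, 0.119]), 89.6) 584 x [0.645 0.764] y [-0.013  0.077] pull 71 [0.604 0.033 0.052] (array([0.596, 0.001, 0.042]), array([0.618, 0.065, 0.062]))
top right top (array([ 0.5719, -0.22  ]), array([0.091, 0.138]), 89.1) 551 x [0.504 0.64 ] y [-0.266 -0.175] pull 37 [ 0.465 -0.199  0.052] (array([ 0.457, -0.217,  0.046]), array([ 0.477, -0.186,  0.057]))
top board (array([ 0.7753, -0.0347]), array([0.51 , 0.068]), 89.7) [ 0.741 -0.29   0.108] [0.811 0.22  0.124]
56 [ 0.77595738 -0.22043866  0.093264  ] [ 0.4291283  -0.21880439  0.40736833] 22.725
```

View pics/d.png

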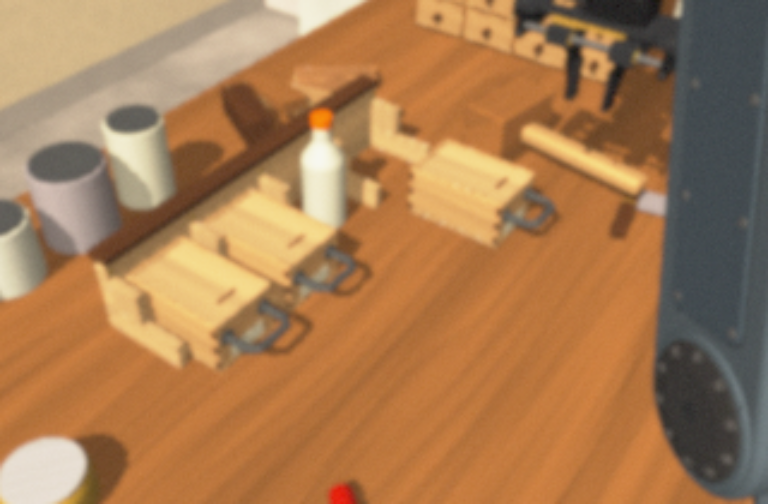

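The left box (crop ~(185,290)) and the middle box (~(265,235)) are home against the board. The right box (~(470,190)) stands about 39 mm clear of the dividers. The bystanders haven't moved and the hand is free.

```bash
python3 -c "from rig import hand_in; print(hand_in())"
```

```text
the job is handed in; nothing more can be done
None
```

The left and middle boxes felt full and are home against the back board. The right box felt nearly empty and stands about 39 mm clear of the dividers in its lane. The job was handed in at about 23 s; no verdict came back.

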